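# File a polished mount in the specimen drawer and hold the handheld microscope over it

### The job

Take the polished resin mount off the glass plate and set it, polished face up and fully seated, in the one empty recess of the open specimen drawer, and let go of it. Then lift the handheld microscope out of its dock, carry it over the drawer's sides and the other mounts, and finish while still holding it for the record picture: upright and still, centred over the polished face of the mount you just filed, its nose about a centimetre above the face. The microscope must never touch the mount, and the drawer, the other mounts and the other things on the bench stay where they are.

Things in the scene. Friction and masses are not known exactly. Their poses are not given: they have to be found in the camera images.
- mount: The mount to file: a black resin cylinder, 40 mm diameter, 30 mm tall, about 65 g, with a grey stone chip set in its polished top face; stands alone on the glass plate. Origin at the centre of its underside, z up its axis.
- mount_face (a point): Centre of that mount's polished top face, 30 mm above its origin.
- plate: Square glass lapping plate, 120 x 120 x 10 mm, fixed on the bench; the mount stands on it. It is left or right on the bench, the dock on the other side. Origin at the centre of its underside.
- scope: Handheld digital microscope standing nose down in its dock, 140 mm long, about 140 g. From the bottom: grey nose 32 mm diameter to 34 mm up, white barrel 36 mm diameter to 134 mm (black focus ring of 40 mm diameter from 48 to 64 mm), black cap 28 mm diameter to 140 mm. Grip the plain barrel 66 to 130 mm up. Origin at the centre of the nose's flat end, z up its axis.
- scope_nose (a point): Centre of the flat end of the microscope's nose (same point as scope's origin).
- dock: Black charging dock fixed on the bench: a foot 88 mm in diameter and 6 mm high with an open round socket, 47 mm outside, 39 mm inside, its rim 32 mm above the bench. The microscope's nose rests on the socket's floor 8 mm above the bench and lifts straight out. Origin at the centre of the underside.
- drawer: Open upper drawer of a low grey steel cabinet (230 wide, 150 mm high, fixed at the back of the bench), out by 205 to 230 mm towards the robot; slides along its x axis with about 6 N friction. White tray 270 (x) x 206 (y) mm outside, 4 mm walls; floor 84 mm, side wall tops 125 mm above the bench. Origin: centre of its underside; x points into the cabinet.
- drawer_front (a point): Middle of the top edge of the open drawer's front panel, which is 226 mm wide and 12 mm thick, 139 mm above the bench; the empty recess lies 62 mm behind it and 49 mm to its left or right.
- insert_a: Grey foam insert, loose in the left or right half of the open drawer, 176 (x) x 97 (y) x 14 mm, with two round recesses 45 mm in diameter, 10 mm deep, 38 mm before and behind its middle; the one nearer the drawer's front is empty, the other holds neighbour_a. Its underside 84 mm above the bench. Origin at the centre of its underside, x as the drawer's.
- insert_a_hole0 (a point): Centre of the mouth of the empty recess, level with the insert's top face; the recess floor is 10 mm below and a seated mount stands 20 mm proud of the insert.
- insert_b: The same kind of insert in the other half of the drawer, both recesses full.
- neighbour_a: A mount already filed, black resin cylinder like mount (40 mm diameter, 30 mm tall), in the far recess of insert_a, 76 mm behind the empty recess. Origin at the centre of the underside.
- neighbour_b: A mount already filed, black resin cylinder like mount (40 mm diameter, 30 mm tall), in the front recess of insert_b. Origin at the centre of the underside.
- neighbour_c: A mount already filed, black resin cylinder like mount (40 mm diameter, 30 mm tall), in the far recess of insert_b. Origin at the centre of the underside.
- drill_block: Brown block with six small holes, 60 x 44 x 30 mm, on the bench. Leave it alone. Origin at the centre of the underside.
- rock: Grey lump of rock about 80 mm across and 38 mm high, on the bench. Leave it alone. Origin at the centre of the underside.
- bottle: Green bottle with a white cap, 64 mm diameter, 165 mm tall. Leave it alone. Origin at the centre of the underside.
- slide_box: Closed grey and white plastic slide box, 98 x 84 x 34 mm. Leave it alone. Origin at the centre of the underside.
- paste_jar: Small white jar with a black lid, 48 mm diameter, 50 mm tall. Leave it alone. Origin at the centre of the underside.

How it is judged (in metres and radians):
On the way:
1. the mount is seated upright in the empty recess of the drawer and let go (horizontal distance between mount and insert_a_hole0 below 0.005 m and z of mount in the frame of insert_a between 0.001 and 0.0068 m and angle between mount's own z axis and vertical below 0.1 rad and contact force between the fingers and mount below 0.1 N and linear speed of mount below 0.02 m/s), for 0.2 s.
At the end, for the whole second after the job is handed in: Mount let go, upright and down in the recess (3 mm, centred within 5 mm). Microscope gripped, still, upright within 0.1 rad, nose centred within 6 mm over the polished face and 4 to 18 mm above it, touching no mount, insert or drawer (horizontal distance between mount and insert_a_hole0 below 0.005 m and z of mount in the frame of insert_a between 0.001 and 0.0068 m and angle between each of mount, scope's own z axis and vertical below 0.1 rad and contact force between the fingers and mount below 0.1 N and horizontal distance between scope_nose and mount_face below 0.006 m and z of scope_nose in the frame of mount_face between 0.004 and 0.018 m and linear speed of scope below 0.015 m/s and contact force between the fingers and scope above 1 N and contact force between scope and mount below 0.05 N and contact force between scope and drawer below 0.05 N and contact force between scope and insert_a below 0.05 N and contact force between scope and insert_b below 0.05 N and contact force between scope and neighbour_a below 0.05 N and contact force between scope and neighbour_b below 0.05 N and contact force between scope and neighbour_c below 0.05 N); the arm keeps its last pose, push and grip.
It fails at once if the microscope touches the mount (contact force between scope and mount above 0.3 N).
It fails at once if the drawer is shoved more than 25 mm (distance of drawer_front from where it was at the start of the episode above 0.025 m).
It fails at once if a mount already filed is moved more than 30 mm (distance of any of neighbour_a, neighbour_b, neighbour_c from where it was at the start of the episode above 0.03 m).
It fails at once if something else on the bench is moved more than 30 mm (distance of any of drill_block, rock, bottle, slide_box, paste_jar from where it was at the start of the episode above 0.03 m).
It also fails if it takes over 61 s, if anything falls off the work surface, if the arm or the gripper's body presses on something with over 40 N, if the wrist force passes 120 N, or if a joint passes its speed limit or range.

### The arm

A 7-joint arm with a two-finger parallel gripper is mounted at the origin on the work surface. World frame = base frame: x ahead of the robot, y to its left, z up, the work surface at z = 0. Lengths are in m, angles in degrees, forces in N, time in s.
With the tool pointing down it reaches from about 0.35 to 0.9 m from the base axis. Payload 8.1 kg.
Tool frame: the origin (TCP) lies on the mounting face of the last link; the fingertips stand 178 mm ahead of it and the grasp point (between the pads) lies 159 mm ahead of it; z points along the fingers, y is the line along which they close (so a half turn about z gives the same grasp; the last joint's range is limited). The gripper opens to 92 mm and grips with 3 to 60 N. Pads are 19 mm wide; open, the fingers measure 130 mm over their backs; the gripper's body (75 mm by 190 mm) begins 47 mm behind the grasp point.
Start: joints at [67.575, 24.895, 1.432, 90.138, -0.665, 64.973, -4.303], TCP at [0.178, -0.599, 0.405] pointing down, gripper open.
Joint ranges: [-149.89, 149.89], [-25.12, 119.58], [-72.63, 75.52], [4.76, 147.25], [-75.54, 255.54], [6.69, 114.76], [-157.13, 157.13]. Speed limits (degrees/s): [127.2, 127.2, 172.46, 172.46, 180, 180, 180].

### API

Orientations are given as [roll, pitch, yaw] about the fixed x, y, z axes, in that order (R = Rz(yaw) Ry(pitch) Rx(roll)).
In Python, from cell import env, imaging gives the robot as it stands. The module is installed in compiled form; this text tells all that it offers.
- The arm moves only by the tool tcp_steps, called after "Request:" as name(argument=value, ...) on one line, values as JSON. Schema: {"type":"object","properties":{"ticks":{"type":"array","items":{"type":"array","items":{"type":"array","items":{"type":"number"},"minItems":7,"maxItems":7},"minItems":1,"maxItems":20},"minItems":1,"maxItems":1},"only":{"type":"string"},"quiet":{"type":"boolean"},"lines":{"type":"string"}},"required":["ticks"],"additionalProperties":false}. ticks is a list that holds a single list of rows (three levels of brackets), with 1 to 20 rows, each of 7 numbers: a rotation vector rx, ry, rz in parts of the range, where 1.0 means 60 degrees, then dx, dy, dz in fractions of the full range, 1 being 1 m, then the finger opening in m; each row is the pose to reach, as a shift and turn from the pose commanded when the call began, along the tool's axes at that moment; what a row does not reach only later rows make up. A row lasts 1/10 s, in which the tool goes at most 0.05 m and 8.59 degrees, less where a joint would pass 70% of its speed; a pose out of reach is approached as far as the arm can. The fingers move at their own pace and stop on an object; the grip force is fixed at half the most. Time passes only in rows, so rows that do not move let the fingers close. The tool returns the time, the measured TCP pose, the force, the opening and the grip force at its end. only (a regular expression) keeps the lines of the reply that match it, lines (a string "A,B") keeps lines A to B, and quiet returns only ok. No shift or turn number may pass 1 either way. Input that does not fit is refused with a message, and nothing moves.
- env.get_state(): the state, without advancing time (a new reading comes with each control period).
- imaging.read_camera(name): name is "scene" or "top" or "wrist"; returns the picture (480x640x3 uint8, red, green, blue); there is no depth.
- imaging.calibration(name): a dict with "intrinsics" (3x3 intrinsics, pixels), "R" (3x3) and "t" (3): a world point X has camera coordinates R X + t; the wrist camera has in their place "mount" (4x4, takes a point from camera to tool coordinates, whose origin is the TCP and whose axes are the flange's). Camera axes: x right, y down, z forward; pixel columns grow to the right and rows downward; lengths in m; the calibration is good to about 2 mm. A picture is of the moment at which its call begins: read the wrist's pose just before it. calibration takes no time and is no camera call.
- env.sign_off(): hands the job in; it is judged then, once.
The state is a dict: "time": time; "qpos": joint angles; "joint_velocities": joint speeds; "tau": joint torques, N m; "position": TCP position; "orientation": TCP orientation; "force": force on the tool from outside, world axes, zero at the start; "wrist_torque": the same for the moment, N m; "grip_width": finger opening in m; "grasp_force": force on a finger pad.
Only numpy, scipy, OpenCV 4.12 (cv2) and the standard library are available. Lean on these libraries where they do the work, as an engineer would, in place of code of your own. Each camera call takes 0.05 s, during which the arm holds its last target. There are 200 camera calls.

## Working session

There is one attempt and no reset: what is moved stays moved. The work goes in short steps, Python scripts to look and compute and a tool call to move; the robot and the scene stay as the last step left them, time stands still between calls to the robot, and variables do not carry over. Pictures are saved under pics/ and viewed, at most 10 in all, crops included, and the job is handed in when it is done.

```bash
mkdir -p pics; ls; python3 - <<'E'
from cell import env, imaging
import cv2,numpy as np
s=env.get_state()
for k in("time","position","orientation","grip_width","force"):print(k,s[k])
for n in("scene","top","wrist"):
    c=imaging.calibration(n);print(n,{k:np.round(v,4).tolist() for k,v in c.items()})
a=[imaging.read_camera(n) for n in("scene","top")]
for n,i in zip(("scene","top"),a):cv2.imwrite(f"pics/{n}0.png",i[:,:,::-1])
E
```

```text
pics
time 0.0
position [ 0.17789765 -0.59891779  0.40396049]
orientation [-1.79912722e+02  8.90216847e-03  1.65422887e+01]
grip_width 0.09183585218266811
force [-0.07000539 -0.2976617  -0.8661913 ]
scene {'intrinsics': [[516.3766, 0.0, 323.2715], [0.0, 516.3766, 238.3276], [0.0, 0.0, 1.0]], 'R': [[-0.7823, 0.6229, 0.0036], [0.5445, 0.6865, -0.4819], [-0.3026, -0.375, -0.8762]], 't': [0.4218, -0.2636, 1.2822]}
top {'intrinsics': [[553.5756, 0.0, 316.8251], [0.0, 553.5756, 249.1217], [0.0, 0.0, 1.0]], 'R': [[0.0273, -0.9996, 0.0122], [-0.9875, -0.0289, -0.155], [0.1553, -0.0078, -0.9878]], 't': [-0.0312, 0.5573, 1.1269]}
wrist {'intrinsics': [[383.3797, 0.0, 319.4773], [0.0, 383.3797, 239.6788], [0.0, 0.0, 1.0]], 'mount': [[-0.0002, -0.9694, -0.2457, 0.0668], [1.0, -0.0001, -0.0006, 0.0006], [0.0005, -0.2457, 0.9694, 0.0197], [0.0, 0.0, 0.0, 1.0]]}
```

View pics/scene0.png

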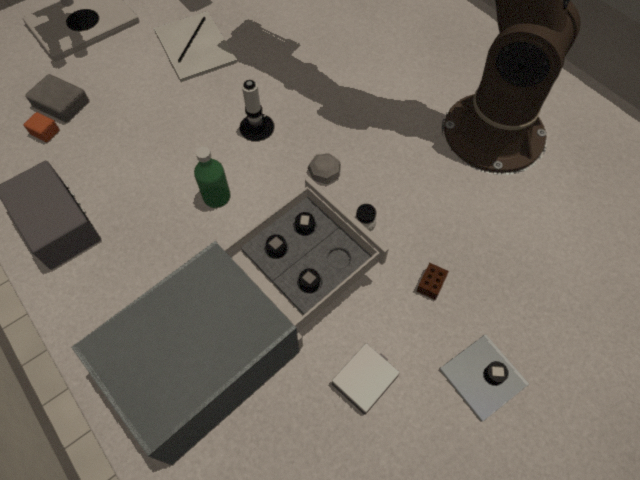

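View pics/top0.png

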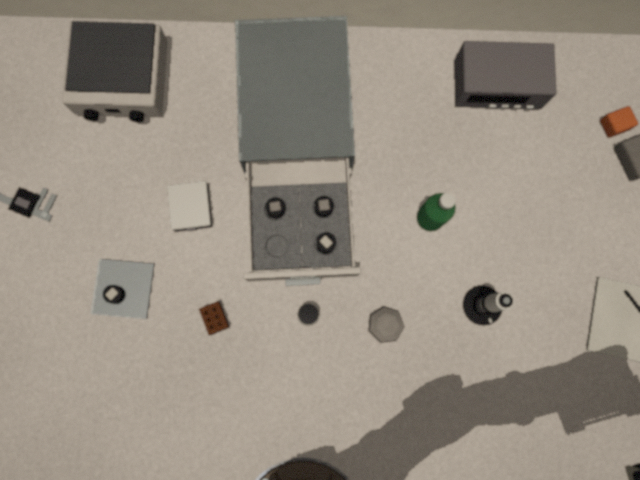

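Scene: mount at (496,372) on the plate, empty recess (340,256), scope cap (250,85). Top: mount (114,294), recess (277,246), scope cap (506,300), drawer front near row 272. Coarse triangulation next.

```bash
cat > h.py <<'E'
from cell import env, imaging
import cv2,numpy as np
from scipy.spatial.transform import Rotation as Ro
def state(): 
    s=env.get_state(); return np.array(s["position"]),Ro.from_euler("xyz",s["orientation"],degrees=True).as_matrix(),s
def cam(n,pose=None):
    c=imaging.calibration(n);K=np.array(c["intrinsics"])
    if n!="wrist": R=np.array(c["R"]);return K,R,np.array(c["t"])
    p,Rt=pose;M=np.array(c["mount"]);Rw=Rt@M[:3,:3];o=p+Rt@M[:3,3]
    return K,Rw.T,-Rw.T@o
def proj(c,X): v=c[1]@np.asarray(X)+c[2];v=c[0]@v;return v[:2]/v[2]
def ray(c,uv): d=c[1].T@np.linalg.solve(c[0],[*uv,1.]);return -c[1].T@c[2],d/np.linalg.norm(d)
def onz(c,uv,z): o,d=ray(c,uv);return o+d*(z-o[2])/d[2]
def tri(obs):
    A=np.zeros((3,3));b=np.zeros(3);rs=[ray(c,uv) for c,uv in obs]
    for o,d in rs: P=np.eye(3)-np.outer(d,d);A+=P;b+=P@o
    X=np.linalg.solve(A,b);return X,[round(1000*float(np.linalg.norm(np.cross(X-o,d))),1) for o,d in rs]
def wrist():
    p,R,s=state();im=imaging.read_camera("wrist");return im,cam("wrist",(p,R)),p,R
def save(n,im): cv2.imwrite(f"pics/{n}.png",np.ascontiguousarray(im[:,:,::-1]))
def toolshift(target,p,R): return np.round(R.T@(np.asarray(target)-p),4)
E
python3 - <<'E'
from h import *
S,T=cam("scene"),cam("top")
for n,a,b in (("mount chip",(497,371),(112,294)),("recess",(340,256),(277,246)),("cap top",(249,83),(506,300)),
 ("nbB",(305,220),(326,241)),("nbA",(309,278),(276,206)),("nbC",(275,243),(324,205)),("bottlecap",(204,154),(448,199)),("jar",(367,210),(309,313))):
    print(n,*[np.round(x,3) for x in tri([(S,a),(T,b)])])
for n,uv,z in(("plateTL",(102,259),.01),("plateTR",(154,263),.01),("plateBR",(148,318),.01),("plateBL",(94,314),.01),("frontL",(247,276),.139),("frontR",(359,271),.139),("dock",(481,306),.006)):
    print(n,np.round(onz(T,uv,z),3))
E
```

```text
mount chip [0.452 0.41  0.035] [0.6 0.6]
recess [0.552 0.066 0.1  ] [1.1 1.1]
cap top [ 0.453 -0.376  0.15 ] [0.6 0.6]
nbB [ 0.562 -0.032  0.119] [1.2 1.2]
nbA [0.631 0.07  0.113] [1.2 1.2]
nbC [ 0.637 -0.027  0.115] [0.4 0.4]
bottlecap [ 0.643 -0.263  0.16 ] [2.9 2.9]
jar [ 0.421 -0.001  0.054] [2.2 2.2]
plateTL [0.528 0.448 0.01 ]
plateTR [0.523 0.335 0.01 ]
plateBR [0.405 0.339 0.01 ]
plateBL [0.41  0.454 0.01 ]
frontL [0.487 0.118 0.139]
frontR [ 0.503 -0.097  0.139]
dock [ 0.45  -0.373  0.006]
```

The rows are not in the units I measure in: turns go in shares of 60 degrees. I convert before sending: -33 degrees is -0.55.

Request:
tcp_steps(ticks=[[[0,0,-0.55,0.346,-0.209,0,0.092],[0,0,-0.55,0.346,-0.209,0,0.092],[0,0,-0.55,0.346,-0.209,0,0.092],[0,0,-0.55,0.346,-0.209,0,0.092],[0,0,-0.55,0.346,-0.209,0,0.092],[0,0,-0.55,0.346,-0.209,0,0.092],[0,0,-0.55,0.346,-0.209,0,0.092],[0,0,-0.55,0.346,-0.209,0,0.092],[0,0,-0.55,0.548,-0.531,0,0.092],[0,0,-0.55,0.548,-0.531,0,0.092],[0,0,-0.55,0.548,-0.531,0,0.092],[0,0,-0.55,0.548,-0.531,0,0.092],[0,0,-0.55,0.548,-0.531,0,0.092],[0,0,-0.55,0.548,-0.531,0,0.092],[0,0,-0.55,0.548,-0.531,0,0.092],[0,0,-0.55,0.548,-0.531,0,0.092],[0,0,-0.55,0.548,-0.531,0,0.092],[0,0,-0.55,0.548,-0.531,0,0.092],[0,0,-0.55,0.548,-0.531,0,0.092],[0,0,-0.55,0.548,-0.531,0,0.092]]])

```text
time: 2.1
position: [0.552, 0.0643, 0.4046]
orientation: [180.0, 0.0, 49.4]
force: [-0.3, -0.2, 0.5]
grip_width: 0.0919
grasp_force: 0.0
```

```bash
python3 - <<'E'
from h import *
im,c,p,R=wrist();save("w_recess",im);np.savez("recess1.npz",im=im,p=p,R=R)
print(np.round(proj(c,(.552,.066,.098)),1))
E
```

```text
[316.7 229.8]
```

View pics/w_recess.png

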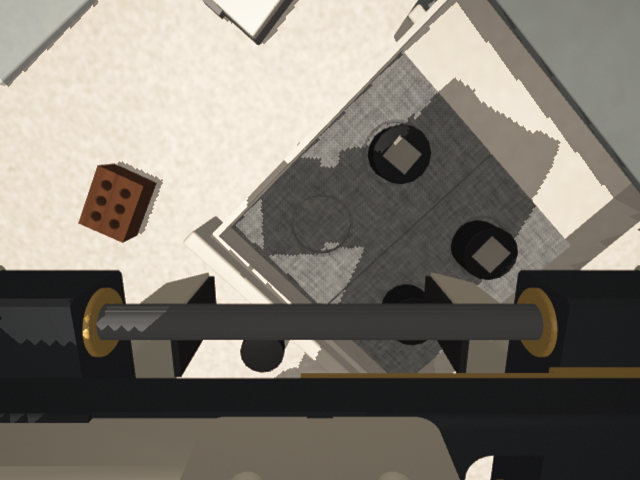

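Wrist view: empty recess is the faint circle at about (322,222), neighbour_a at (400,153), c at (485,250), b at (408,312). I take a second place for triangulation.

Request:
tcp_steps(ticks=[[[0,0,0,0,-0.08,0,0.092],[0,0,0,0,-0.08,0,0.092],[0,0,0,0,-0.08,0,0.092],[0,0,0,0,-0.08,0,0.092]]])

```text
time: 2.55
position: [0.4911, 0.1173, 0.4051]
orientation: [179.9, -0.0, 49.5]
force: [0.2, -1.0, -0.8]
grip_width: 0.0919
grasp_force: 0.0
```

```bash
python3 - <<'E'
from h import *
im,c,p,R=wrist();np.savez("recess2.npz",im=im,p=p,R=R)
a=np.load("recess1.npz");c1=cam("wrist",(a["p"],a["R"]))
P=onz(c1,(322,222),.098);print(P)
out=[]
for i,cc in((a["im"],c1),(im,c)):
    u=proj(cc,P).round().astype(int);print(u)
    g=cv2.cvtColor(i,cv2.COLOR_RGB2GRAY);k=g[u[1]-50:u[1]+50,u[0]-50:u[0]+50]
    k=cv2.createCLAHE(4,(3,3)).apply(cv2.GaussianBlur(k,(0,0),1));out.append(cv2.resize(k,(400,400),interpolation=cv2.INTER_CUBIC))
cv2.imwrite("pics/rec_crops.png",np.hstack(out))
E
```

```text
[0.55907448 0.06797136 0.098     ]
[322 222]
[427 223]
```

View pics/rec_crops.png

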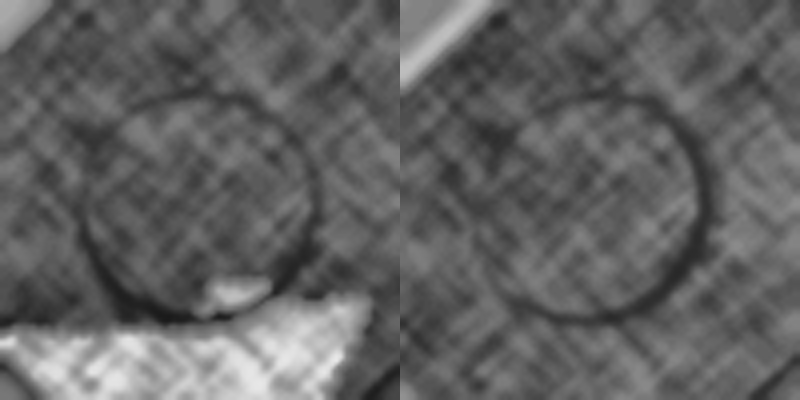

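The crops show the recess ring clearly: centres about (200,206) and (194,207) in 4x crops, radius ≈118 (29.5 px, as 45 mm should be). Refine by edge points, and triangulate.

```bash
python3 - <<'E'
from h import *
from scipy.ndimage import map_coordinates
from scipy.optimize import least_squares
obs=[]
for f,uv in(("recess1.npz",(322,223.5)),("recess2.npz",(425.5,224.7))):
    a=np.load(f);c=cam("wrist",(a["p"],a["R"]));g=cv2.GaussianBlur(cv2.cvtColor(a["im"],cv2.COLOR_RGB2GRAY),(0,0),1).astype(float)
    r=np.arange(25,34,.25);pts=[]
    for t in np.radians(np.arange(0,360,4)):
        v=map_coordinates(g,[uv[1]+r*np.sin(t),uv[0]+r*np.cos(t)],order=1);d=np.gradient(v);k=d[4:-2].argmax()+4
        if d[k]>.5 and d[k]<8: pts.append((uv[0]+r[k]*np.cos(t),uv[1]+r[k]*np.sin(t)))
    pts=np.array(pts)
    s=least_squares(lambda q:np.hypot(*(pts-q[:2]).T)-q[2],[*uv,29.5],loss="soft_l1",f_scale=.5).x
    print(len(pts),s,onz(c,s[:2],.098).round(4));obs.append((c,s[:2]))
print(tri(obs))
# neighbour / drawer direction for check from view 2: front panel etc.
T=cam("top");print("top check",onz(T,(277,246),.098).round(4))
E
```

```text
81 [321.16352635 223.47764117  30.74874868] [0.5578 0.0675 0.098 ]
73 [424.61347025 224.20254186  30.01184676] [0.5572 0.0687 0.098 ]
(array([0.55737728, 0.06694008, 0.09344172]), [0.2, 0.2])
top check [0.5534 0.0654 0.098 ]
```

```bash
python3 - <<'E'
from h import *
p,R,s=state();print(toolshift((.452,.405,.40),p,R))
E
```

```text
[ 0.1932 -0.2176  0.0047]
```

Request:
tcp_steps(ticks=[[[0,0,0,0.193,-0.218,0.02,0.092],[0,0,0,0.193,-0.218,0.02,0.092],[0,0,0,0.193,-0.218,0.02,0.092],[0,0,0,0.193,-0.218,0.02,0.092],[0,0,0,0.193,-0.218,0.02,0.092],[0,0,0,0.193,-0.218,0.02,0.092],[0,0,0,0.193,-0.218,0.02,0.092],[0,0,0,0.193,-0.218,0.02,0.092]]])

```text
time: 3.4
position: [0.4515, 0.4063, 0.3839]
orientation: [-180.0, 0.1, 49.5]
force: [0.5, -0.1, 0.1]
grip_width: 0.0921
grasp_force: 0.0
```

```bash
python3 - <<'E'
from h import *
im,c,p,R=wrist();np.savez("m1.npz",im=im,p=p,R=R);save("w_mount",im)
print(p,proj(c,(.452,.41,.04)))
E
```

```text
[0.4514791  0.4063495  0.38389737] [316.05649077 218.09881812]
```

View pics/w_mount.png

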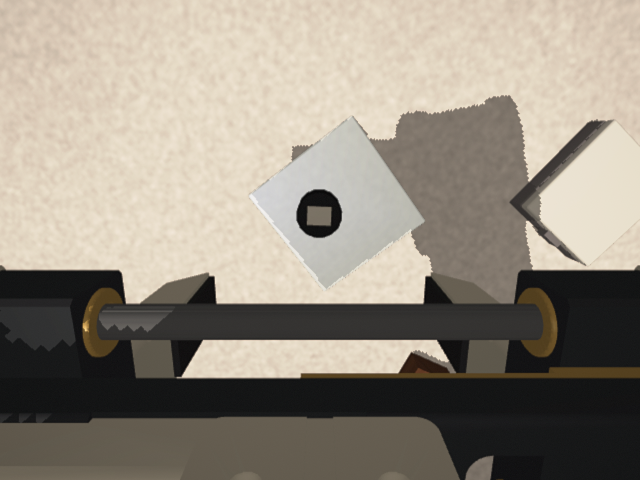

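Mount is the black disc at (319,213) on the plate, between the fingers. Descend 10 cm for the second view.

Request:
tcp_steps(ticks=[[[0,0,0,0,0,0.1,0.092],[0,0,0,0,0,0.1,0.092],[0,0,0,0,0,0.1,0.092],[0,0,0,0,0,0.1,0.092]]])

```text
time: 3.85
position: [0.4517, 0.4048, 0.2852]
orientation: [180.0, 0.1, 49.4]
force: [0.4, 0.5, 0.1]
grip_width: 0.0918
grasp_force: 0.0
```

```bash
python3 - <<'E'
from h import *
im,c2,p,R=wrist();np.savez("m2.npz",im=im,p=p,R=R)
a=np.load("m1.npz");obs=[];print(proj(c2,(.453,.41,.04)))
for i,pp,RR,z in((a["im"],a["p"],a["R"],0),(im,p,R,0)):
    c=cam("wrist",(pp,RR));u=proj(c,(.453,.41,.04)).astype(int)
    m=(i.max(2)<70).astype(np.uint8);cs,_=cv2.findContours(m[:295],cv2.RETR_EXTERNAL,cv2.CHAIN_APPROX_NONE)
    k=min((q for q in cs if cv2.contourArea(q)>800),key=lambda q:np.hypot(*(np.array(cv2.minEnclosingCircle(q)[0])-u)))
    (x,y),r=cv2.minEnclosingCircle(k);e=cv2.fitEllipse(k);print((x,y,r),e)
    chip=np.argwhere(cv2.drawContours(np.zeros_like(m),[k],-1,1,-1)[:]*(m==0))
    ch=chip.mean(0)[::-1];print("chip",ch,len(chip));obs.append((c,ch));print(onz(c,e[0],.035).round(4),onz(c,e[0],.04).round(4))
print(tri(obs))
p,R,_=state();print(p,R.round(3).tolist())
E
```

```text
[313.73210069 246.26159183]
(318.8902282714844, 213.0286407470703, 23.77009391784668) ((318.6972961425781, 213.3048095703125), (43.82132339477539, 46.92499542236328), 1.0810794830322266)
chip [318.6083151  215.49890591] 457
[0.4558 0.411  0.035 ] [0.4564 0.4117 0.04  ]
(316.5, 239.08824157714844, 34.529178619384766) ((316.3119201660156, 239.66098022460938), (62.46426773071289, 68.12112426757812), 1.6741786003112793)
chip [316.36818182 243.79545455] 880
[0.456  0.4112 0.035 ] [0.4569 0.4121 0.04  ]
(array([0.45529906, 0.41034021, 0.04072176]), [0.1, 0.1])
[0.45182998 0.40584917 0.28676333] [[0.65, 0.76, 0.002], [0.76, -0.65, 0.001], [0.002, 0.0, -1.0]]
```

Request:
tcp_steps(ticks=[[[0,0,0,0.006,-0.001,0.02,0.092],[0,0,0,0.006,-0.001,0.06,0.092],[0,0,0,0.006,-0.001,0.082,0.092],[0,0,0,0.006,-0.001,0.082,0.092],[0,0,0,0.006,-0.001,0.082,0.092],[0,0,0,0.006,-0.001,0.082,0.03],[0,0,0,0.006,-0.001,0.082,0.03],[0,0,0,0.006,-0.001,0.082,0.03],[0,0,0,0.006,-0.001,0.082,0.03],[0,0,0,0.006,-0.001,0.082,0.03],[0,0,0,0.006,-0.001,0.082,0.03],[0,0,0,0.006,-0.001,0.082,0.03]]])

```text
time: 5.1
position: [0.4537, 0.4113, 0.2026]
orientation: [180.0, 0.0, 49.5]
force: [0.3, -0.9, 0.3]
grip_width: 0.0405
grasp_force: 0.4
```

Request:
tcp_steps(ticks=[[[0,0,0,0,0,0,0.03],[0,0,0,0,0,0,0.03],[0,0,0,0,0,0,0.03],[0,0,0,0,0,-0.03,0.03],[0,0,0,0,0,-0.08,0.03],[0,0,0,0,0,-0.13,0.03],[0,0,0,0,0,-0.17,0.03],[0,0,0,0,0,-0.17,0.03],[0,0,0,0,0,-0.17,0.03]]])

```text
time: 6.0
position: [0.4538, 0.4114, 0.3735]
orientation: [180.0, -0.1, 49.5]
force: [-0.5, 0.8, -1.9]
grip_width: 0.039
grasp_force: 30.0
```

```bash
python3 - <<'E'
from h import *
im,c,p,R=wrist();np.savez("held.npz",im=im,p=p,R=R);save("held",im[200:])
q=np.mean([env.get_state()["position"] for _ in range(5)],0);print(p,q)
print(toolshift((.5575,.068,.38),p,R), proj(c,p+R@[0,0,.163]))
E
```

```text
[0.45376079 0.41137237 0.37350678] [0.45359767 0.41094951 0.37203215]
[-0.1939  0.3018 -0.0067] [316.87692118 311.69260661]
```

View pics/held.png

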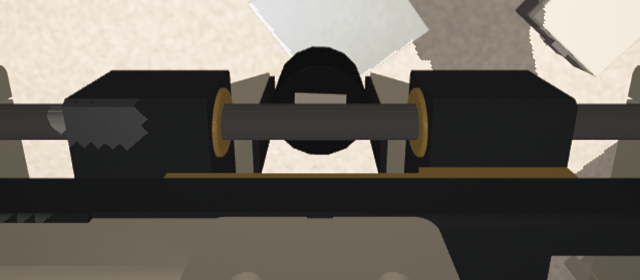

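Mount held, disc centred at u≈320, rear edge v≈353 (full frame) → centre about 1.5 mm ahead of the grasp axis. Carry it to 6 cm short of the recess and look again.

Request:
tcp_steps(ticks=[[[0,0,0,-0.253,0.302,-0.01,0.03],[0,0,0,-0.253,0.302,-0.01,0.03],[0,0,0,-0.253,0.302,-0.01,0.03],[0,0,0,-0.253,0.302,-0.01,0.03],[0,0,0,-0.253,0.302,-0.01,0.03],[0,0,0,-0.253,0.302,-0.01,0.03],[0,0,0,-0.253,0.302,-0.01,0.03],[0,0,0,-0.253,0.302,-0.01,0.03],[0,0,0,-0.253,0.302,-0.01,0.03],[0,0,0,-0.253,0.302,0.022,0.03],[0,0,0,-0.253,0.302,0.022,0.03],[0,0,0,-0.253,0.302,0.022,0.03]]])

```text
time: 7.25
position: [0.5188, 0.0233, 0.3497]
orientation: [-179.8, 0.1, 49.6]
force: [-0.4, 0.8, -0.1]
grip_width: 0.0395
grasp_force: 30.0
```

```bash
python3 - <<'E'
from h import *
P=np.mean([state()[0] for _ in range(3)],0)
im,c,p,R=wrist();np.savez("rec3.npz",im=im,p=p,R=R)
u=proj(c,(.5575,.068,.098));print(p,u);u=u.astype(int)
g=cv2.cvtColor(im,cv2.COLOR_RGB2GRAY)[u[1]-75:u[1]+75,u[0]-75:u[0]+75]
print(u)
k=cv2.createCLAHE(4,(3,3)).apply(cv2.GaussianBlur(g,(0,0),1))
cv2.imwrite("pics/rec3.png",np.hstack([cv2.resize(k,(400,400)),cv2.resize(cv2.cvtColor(im,cv2.COLOR_RGB2GRAY)[:,80:560],(400,400))]))
E
```

```text
[0.51876726 0.02331509 0.34965542] [319.85880097 154.16126578]
[319 154]
```

View pics/rec3.png

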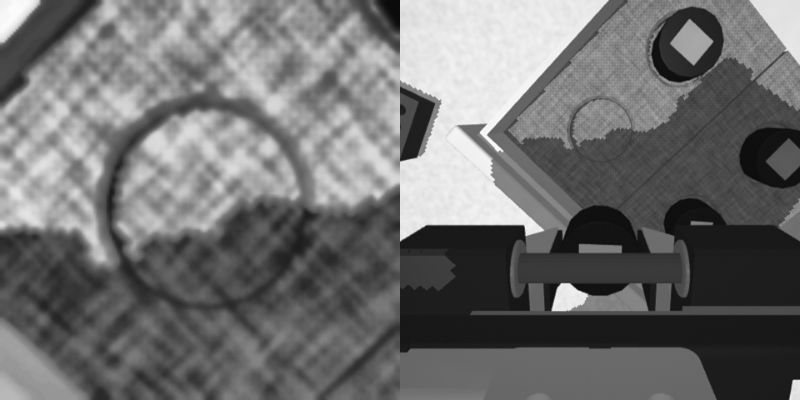

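Recess ring at (320.7,154), radius ≈40 px: agrees with the earlier estimate to under 1 mm. Move over and lower to just above the mouth.

Request:
tcp_steps(ticks=[[[0,0,0,0.03,0.0005,0,0.03],[0,0,0,0.0577,0.0005,0,0.03],[0,0,0,0.0577,0.0005,0,0.03],[0,0,0,0.0577,0.0005,0.03,0.03],[0,0,0,0.0577,0.0005,0.055,0.03],[0,0,0,0.0577,0.0005,0.055,0.03],[0,0,0,0.0577,0.0005,0.055,0.03]]])

```text
time: 8.0
position: [0.5572, 0.0666, 0.2966]
orientation: [180.0, 0.0, 49.6]
force: [0.3, -0.3, 0.3]
grip_width: 0.0398
grasp_force: 30.0
```

Request:
tcp_steps(ticks=[[[0,0,0,0,0,0.003,0.03],[0,0,0,0,0,0.006,0.03],[0,0,0,0,0,0.008,0.03],[0,0,0,0,0,0.008,0.03]]])

```text
time: 8.4
position: [0.5572, 0.0664, 0.2878]
orientation: [180.0, -0.0, 49.5]
force: [-0.2, -1.0, -1.0]
grip_width: 0.0392
grasp_force: 30.0
```

Request:
tcp_steps(ticks=[[[0,0,0,0,0,0.003,0.03],[0,0,0,0,0,0.0055,0.03],[0,0,0,0,0,0.0055,0.03],[0,0,0,0,0,0.0055,0.03]]])

```text
time: 8.8
position: [0.5572, 0.0665, 0.2821]
orientation: [-180.0, 0.0, 49.5]
force: [-0.1, 0.1, -0.6]
grip_width: 0.0391
grasp_force: 30.0
```

Request:
tcp_steps(ticks=[[[0,0,0,0,0,0.0015,0.03],[0,0,0,0,0,0.0015,0.03],[0,0,0,0,0,0.0015,0.03]]])

```text
time: 9.1
position: [0.5572, 0.0664, 0.2807]
orientation: [-180.0, 0.0, 49.5]
force: [0.4, -1.6, -0.1]
grip_width: 0.0391
grasp_force: 30.0
```

Request:
tcp_steps(ticks=[[[0,0,0,0,0,0.0008,0.03],[0,0,0,0,0,0.0008,0.06],[0,0,0,0,0,0.0008,0.06],[0,0,0,0,0,0.0008,0.06],[0,0,0,0,0,0.0008,0.06],[0,0,0,0,0,-0.02,0.06],[0,0,0,0,0,-0.07,0.06],[0,0,0,-0.05,0,-0.12,0.09],[0,0,0,-0.05,0,-0.12,0.09],[0,0,0,-0.05,0,-0.12,0.09],[0,0,0,-0.05,0,-0.12,0.09]]])

```text
time: 10.2
position: [0.5247, 0.0285, 0.4006]
orientation: [180.0, -0.0, 49.5]
force: [0.1, 0.1, -0.4]
grip_width: 0.0867
grasp_force: 0.0
```

```bash
python3 - <<'E'
from h import *
im,c,p,R=wrist();np.savez("placed.npz",im=im,p=p,R=R)
print(p,proj(c,(.5575,.068,.118)))
save("placed",im[:300,100:560])
E
```

```text
[0.52474984 0.0284822  0.40055853] [316.68433769 165.77945501]
```

View pics/placed.png

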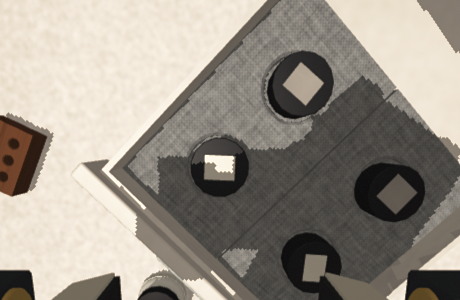

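Mount sits in the recess at (319,166), looking like its neighbours. Second view for its face height, on the way to the microscope.

Request:
tcp_steps(ticks=[[[0,0,0,-0.02,0.08,0,0.09],[0,0,0,-0.02,0.08,0,0.09],[0,0,0,-0.02,0.08,0,0.09]]])

```text
time: 10.55
position: [0.5748, -0.0427, 0.3984]
orientation: [-180.0, 0.1, 49.2]
force: [-0.6, 0.3, 0.2]
grip_width: 0.0897
grasp_force: 0.0
```

```bash
cat > face.py <<'E'
from h import *
from scipy.ndimage import binary_fill_holes
def face(im,c,X=(.5575,.068,.118)):
    u=proj(c,X);m=(im.max(2)<42)
    # circle of the face: outline points of the dark disc around the chip
    g=im.max(2).astype(float);out={}
    chip=cv2.inRange(im,(90,80,70),(255,255,255));n,l,s,ce=cv2.connectedComponentsWithStats(chip)
    cand=[i for i in range(1,n) if 150<s[i,4]<1500]
    i=min(cand,key=lambda i:np.hypot(*(ce[i]-u)));return ce[i],s[i],u
E
python3 - <<'E'
from face import *
im,c2,p,R=wrist();np.savez("placed2.npz",im=im,p=p,R=R)
a=np.load("placed.npz");c1=cam("wrist",(a["p"],a["R"]));o=[]
out=[]
for i,c in((a["im"],c1),(im,c2)):
    f=face(i,c);print(f);o.append((c,f[0]));print(onz(c,f[0],.118).round(4))
    u=f[2].astype(int);k=i[u[1]-50:u[1]+50,u[0]-50:u[0]+50];out.append(cv2.resize(np.clip(k.astype(float)*2,0,255).astype(np.uint8),(400,400),interpolation=cv2.INTER_CUBIC))
print(tri(o));save("face",np.hstack(out))
E
```

```text
(array([319.0248366 , 166.75686275]), array([304, 154,  31,  27, 765], dtype=int32), array([316.68849287, 165.78337677]))
[0.5583 0.0665 0.118 ]
(array([190.38586957, 133.49891304]), array([174, 120,  34,  28, 920], dtype=int32), array([187.81588732, 131.80328274]))
[0.558  0.0661 0.118 ]
(array([0.55809496, 0.06634891, 0.11763686]), [0.2, 0.2])
```

View pics/face.png

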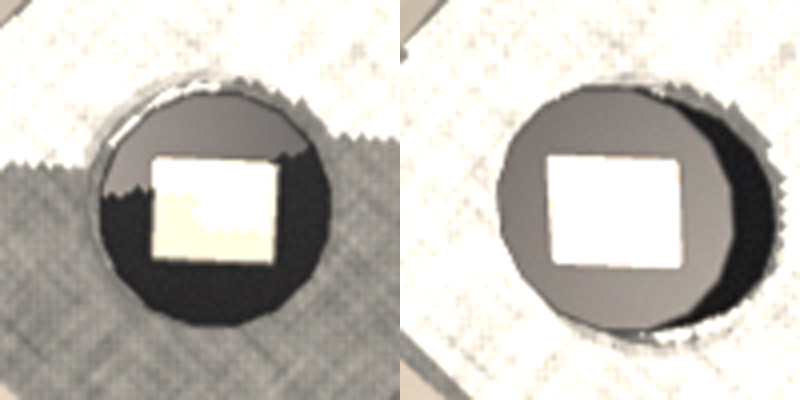

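The two crops show the face disc centred on its chip, seated level; face height 0.1176 m by triangulation (expected 0.118), centre (0.558,0.0665). On to the microscope.

Request:
tcp_steps(ticks=[[[0,0,0,-0.332,0.124,0,0.09],[0,0,0,-0.332,0.124,0,0.09],[0,0,0,-0.332,0.124,0,0.09],[0,0,0,-0.332,0.124,0,0.09],[0,0,0,-0.332,0.124,0,0.09],[0,0,0,-0.332,0.124,0,0.09],[0,0,0,-0.332,0.124,0,0.09],[0,0,0,-0.332,0.124,0,0.09],[0,0,0,-0.332,0.124,0,0.09],[0,0,0,-0.332,0.124,0,0.09]]])

```text
time: 11.6
position: [0.4527, -0.3696, 0.4]
orientation: [-179.9, -0.1, 49.7]
force: [0.9, 0.8, 0.2]
grip_width: 0.09
grasp_force: 0.0
```

```bash
python3 - <<'E'
from h import *
im,c,p,R=wrist();np.savez("s1.npz",im=im,p=p,R=R)
print(p,proj(c,(.453,-.376,.148)),proj(c,(.453,-.376,.032)));save("s1",im[:380])
E
```

```text
[ 0.45272704 -0.36960883  0.40001597] [325.32596342 258.94780971] [323.71515042 222.29005899]
```

View pics/s1.png

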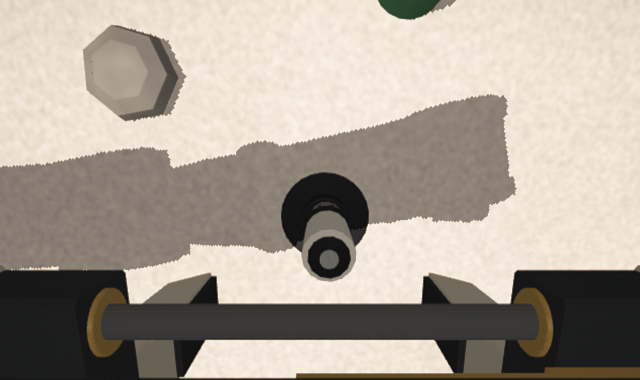

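Cap centre at (329,260), dock foot disc centred near (325,214). One lateral shift for height.

Request:
tcp_steps(ticks=[[[0,0,0,0,0.06,0,0.09],[0,0,0,0,0.06,0,0.09],[0,0,0,0,0.06,0,0.09],[0,0,0,0,0.06,0,0.09]]])

```text
time: 12.05
position: [0.4978, -0.4091, 0.4005]
orientation: [-180.0, -0.0, 49.7]
force: [-0.1, 0.1, 0.6]
grip_width: 0.0899
grasp_force: 0.0
```

```bash
python3 - <<'E'
from h import *
im,c2,p,R=wrist();np.savez("s2.npz",im=im,p=p,R=R)
a=np.load("s1.npz");c1=cam("wrist",(a["p"],a["R"]));o=[]
for i,c in((a["im"],c1),(im,c2)):
    u=proj(c,(.454,-.376,.148))
    m=((i.max(2)<60)*255).astype(np.uint8);m[300:]=0
    cs,h=cv2.findContours(m,cv2.RETR_CCOMP,cv2.CHAIN_APPROX_NONE)
    best=[]
    for q in cs:
        A=cv2.contourArea(q)
        if 600<A<8000:
            (x,y),r=cv2.minEnclosingCircle(q);e=cv2.fitEllipse(q)
            if np.hypot(x-u[0],y-u[1])<70: print(A,np.round((x,y,r),1),np.round(e[0],1),np.round(e[1],1))
            if np.hypot(x-u[0],y-u[1])<15: best.append((e[0],A))
    if best:
        b=min(best,key=lambda t:t[1])[0];o.append((c,b));print("cap",b,onz(c,b,.148).round(4))
if len(o)==2:print(tri(o))
p=np.mean([state()[0] for _ in range(3)],0);R=state()[1];print(p)
E
```

```text
1309.5 [328.8 257.   21.3] [328.6 257. ] [40.1 41.6]
3725.0 [324.5 215.5  43.8] [324.  210.5] [75.8 85.5]
cap (328.55303955078125, 256.9915771484375) [ 0.4554 -0.3763  0.148 ]
1316.5 [234.6 254.9  21.5] [234.6 255.1] [39.8 42.1]
3922.5 [264.2 213.4  43.9] [266.  210.5] [77.4 85.9]
cap (234.5787811279297, 255.09063720703125) [ 0.4559 -0.3768  0.148 ]
(array([ 0.45491102, -0.37698517,  0.14533411]), [0.0, 0.0])
[ 0.4973999 -0.4092801  0.4007714]
```

Cap top at (0.455,-0.377,0.147) vs 0.148 expected. Go down over it and grip 104 mm up the body.

Request:
tcp_steps(ticks=[[[0,0,0,-0.003,-0.04,0,0.09],[0,0,0,-0.003,-0.053,0,0.09],[0,0,0,-0.003,-0.053,0,0.09],[0,0,0,-0.003,-0.053,0.04,0.09],[0,0,0,-0.003,-0.053,0.08,0.09],[0,0,0,-0.003,-0.053,0.12,0.09],[0,0,0,-0.003,-0.053,0.13,0.09],[0,0,0,-0.003,-0.053,0.13,0.09],[0,0,0,-0.003,-0.053,0.13,0.09]]])

```text
time: 13.0
position: [0.4558, -0.379, 0.2725]
orientation: [179.9, -0.0, 49.5]
force: [-0.2, -0.0, 0.4]
grip_width: 0.0904
grasp_force: 0.0
```

Request:
tcp_steps(ticks=[[[0,0,0,0,0,0,0.025],[0,0,0,0,0,0,0.025],[0,0,0,0,0,0,0.025],[0,0,0,0,0,0,0.025],[0,0,0,0,0,0,0.025],[0,0,0,0,0,0,0.025],[0,0,0,0,0,0,0.025],[0,0,0,0,0,0,0.025],[0,0,0,0,0,0,0.025],[0,0,0,0,0,0,0.025],[0,0,0,0,0,0,0.025]]])

```text
time: 14.1
position: [0.4549, -0.3786, 0.2707]
orientation: [-180.0, 0.0, 49.5]
force: [-0.1, 0.6, -1.3]
grip_width: 0.0355
grasp_force: 30.0
```

Request:
tcp_steps(ticks=[[[0,0,0,0,0,-0.01,0.025],[0,0,0,0,0,-0.03,0.025],[0,0,0,0,0,-0.06,0.025],[0,0,0,0,0,-0.1,0.025],[0,0,0,0,0,-0.14,0.025],[0,0,0,0,0,-0.18,0.025],[0,0,0,0,0,-0.195,0.025],[0,0,0,0,0,-0.195,0.025],[0,0,0,0,0,-0.195,0.025],[0,0,0,0,0,-0.195,0.025]]])

```text
time: 15.1
position: [0.4545, -0.3784, 0.4641]
orientation: [-179.8, 0.0, 49.5]
force: [-0.1, 0.5, -2.1]
grip_width: 0.0355
grasp_force: 30.0
```

```bash
python3 - <<'E'
from h import *
im,c,p,R=wrist();np.savez("sh.npz",im=im,p=p,R=R);save("sh",im)
print(p)
for z in (.263,.263-.034,.263-.048,.263-.066): 
    print(z,[proj(c,p+R@[x,y,z]).round(1).tolist() for x,y in((.016,0),(0,0),(0,-.016),(0,.016))])
for v in range(150,300,6):
    r=im[v,270:372].astype(int);print(v,' '.join('%d'%t for t in r.mean(1)[::4]))
E
```

```text
[ 0.45449432 -0.37843287  0.46414658]
0.263 [[317.9, 222.8], [317.9, 246.7], [293.6, 246.7], [342.3, 246.7]]
0.229 [[317.7, 235.1], [317.7, 262.3], [289.7, 262.3], [345.7, 262.3]]
0.21500000000000002 [[317.5, 241.3], [317.6, 270.2], [287.7, 270.2], [347.4, 270.2]]
0.197 [[317.3, 250.7], [317.4, 282.1], [284.8, 282.1], [350.0, 282.1]]
150 132 125 126 136 130 131 135 131 129 128 133 132 132 131 131 127 128 132 133 134 134 135 135 133 137 129
156 128 129 128 132 139 125 129 132 132 133 133 131 130 129 128 129 129 134 133 134 134 135 134 134 133 139
162 129 128 127 134 127 127 131 131 127 134 131 93 89 107 134 130 133 137 129 130 133 133 133 131 128 129
168 129 130 127 130 130 132 131 74 21 23 24 25 24 24 23 22 21 80 135 129 129 132 130 131 131 130
174 134 131 123 124 125 108 22 20 23 22 22 23 22 23 21 24 22 21 21 99 130 130 132 135 130 130
180 130 128 135 125 91 22 20 23 23 23 22 23 22 23 23 23 20 22 21 21 59 130 132 131 132 128
186 130 126 126 13
[... 1129 characters left out ...]
 112 111 113 113 113 114 114 114 114 113 113 113 112 112 19 18 240 232 231 232
264 230 226 233 15 67 110 113 112 114 114 114 114 114 114 114 114 113 113 112 112 112 19 63 229 229 232
270 232 232 128 16 111 112 112 113 113 114 114 114 114 114 113 114 113 113 112 113 112 70 117 231 231 233
276 104 102 104 39 111 112 113 114 113 114 114 113 114 114 114 114 113 113 112 112 111 111 67 102 75 103
282 100 20 71 109 111 112 113 113 113 113 113 113 113 114 113 114 113 113 113 112 112 111 57 16 20 105
288 30 22 21 111 112 112 113 113 113 113 113 114 114 114 113 114 113 113 113 113 111 111 110 15 20 71
294 20 19 91 111 111 113 113 113 114 113 113 114 113 114 113 114 113 114 113 113 112 111 110 28 21 19
```

Held microscope matches its predicted outline (nose front v≈222, ring centre u≈318–319): upright, within ~1 mm of the grasp axis. Carry it high over the drawer.

Request:
tcp_steps(ticks=[[[0,0,0,0.03,-0.016,0,0.025],[0,0,0,0.07,-0.036,0,0.025],[0,0,0,0.11,-0.057,0,0.025],[0,0,0,0.15,-0.078,0,0.025],[0,0,0,0.19,-0.099,0,0.025],[0,0,0,0.23,-0.12,0,0.025],[0,0,0,0.27,-0.14,0,0.025],[0,0,0,0.31,-0.161,0,0.025],[0,0,0,0.35,-0.182,0,0.025],[0,0,0,0.385,-0.2,0,0.025],[0,0,0,0.405,-0.21,0,0.025],[0,0,0,0.405,-0.21,0,0.025],[0,0,0,0.405,-0.21,0,0.025],[0,0,0,0.405,-0.21,0,0.025]]])

```text
time: 16.55
position: [0.5579, 0.0645, 0.465]
orientation: [-180.0, 0.1, 49.5]
force: [0.2, -1.0, -1.8]
grip_width: 0.0359
grasp_force: 30.0
```

```bash
python3 - <<'E'
from h import *
im,c,p,R=wrist();ps=[p]
for _ in range(5): im=imaging.read_camera("wrist");ps.append(state()[0])
p=np.mean(ps,0);print(p.round(4),np.std(ps,0).round(4),toolshift((.5575,.066,.391),p,R))
E
```

```text
[0.5579 0.0647 0.4655] [0.     0.0003 0.0003] [ 0.0008 -0.0011  0.0745]
```

Request:
tcp_steps(ticks=[[[0,0,0,0.001,-0.001,0.02,0.025],[0,0,0,0.001,-0.001,0.04,0.025],[0,0,0,0.001,-0.001,0.055,0.025],[0,0,0,0.001,-0.001,0.065,0.025],[0,0,0,0.001,-0.001,0.072,0.025],[0,0,0,0.001,-0.001,0.073,0.025],[0,0,0,0.001,-0.001,0.073,0.025],[0,0,0,0.001,-0.001,0.073,0.025],[0,0,0,0.001,-0.001,0.073,0.025]]])

```text
time: 17.75
position: [0.558, 0.0673, 0.3933]
orientation: [180.0, -0.0, 49.5]
force: [-0.3, -0.9, -1.5]
grip_width: 0.0355
grasp_force: 30.0
```

```bash
python3 - <<'E'
from h import *
im,c,p,R=wrist();ps=[p]
for _ in range(4): imaging.read_camera("scene");ps.append(state()[0])
p=np.mean(ps,0);print(p.round(4),p[2]-.263-.118)
s=imaging.read_camera("scene");S=cam("scene");save("end",s)
N=p+R@[0,0,.263]
print("nose",N.round(4),proj(S,N).round(1),"face",proj(S,(.558,.0665,.118)).round(1),"cap",proj(S,N+[0,0,.14]).round(1))
print(*[' '.join('%3d'%t for t in s[v,322:362:2].max(1)) for v in range(226,264,2)],sep='\n')
E
```

```text
[0.5579 0.0673 0.3931] 0.012071649550859542
nose [0.5582 0.0673 0.1301] [337.9 251. ] face [337.5 253.5] cap [340.3 211.9]
 81  81  79  58  66  80  86  86  89  88  87  86  86  83  72  52  53  51  44  56
 83  85  84  58  63  86  86  87  86  87  88  90  85  82  59  62  82  85  83 110
 78  83  84  59  75  86  82  88  89  88  85  85  87  82  47  75  84  86  82 101
 54  63  78  58  65  81  85  87  89  86  89  85  85  83  43  82  82  87  88  77
 53  48  48  52  68  88  83  89  89  92  88  89  85  84  47  83  82  84 119  92
 50  50  61  47  60  85  90  88  88  90  88  88  87  81  41  80  78  76  81 123
 50  54  72  54  44  83  87  90  88  87  88  88  85  69  27  55  76  80  80  83
 48  72  96  54   9  52  87  87  90  90  89  89  75  19  43  64  56  77  81  80
 55  91  95  88  27  13  46  70  82  82  80  48   7  16  83  92  85  57  78  80
 67  98  94  95  75  17  14  18  12  16  23   8  15  56  91  92  94  82  59  79
 84  91  91  93  83  68  33  19  20   7  22  29  56  87  93  93  87  89  85  53
 90  90  89  83  45  66  86  69  56  60  62  80  69  90  96  97  89  89  88  88
 90  85  50  45  27  44  54  76  82  80  79  51  36  65  87  78  83  52  56  55
 54  45  47  31  27  44  45  46  52  50  46  40  40  25  47  54  50  50  50  52
 47  53  51  21  17  43  47  45  44  47  44  45  24  25  49  52  53  56  53  50
 50  51  49  30  13  16  41  46  45  43  47  31   5  23  48  49  49  51  54  46
 56  48  48  17   5  15   8  19  32  30  12  17  17  29  46  50  49  44  53  57
 46  48  47  25  14   9  10  18  17   5   6   9  11  37  49  44  46  51  51  53
 48  52  49  27  18   5  16  13   5  14  14  14   5  36  48  47  48  48  51  43
```

Readings agree: nose about 12 mm above the face, centred to about 1 mm. In the scene camera, nose and mount line up at u≈338. Handing in.

```bash
python3 -c "
from cell import env
print(env.sign_off())"
```

```text
the job is handed in; nothing more can be done
None
```

The job is handed in at about 18 s of robot time. The mount is seated in the empty recess and let go, and the microscope is held upright about 12 mm above its face, centred to about 1 mm by my measurements; the sign-off returned no verdict.

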